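# Roll the brake jig's adjuster wheel until the pad gap is at the gauge mark

### The arm

A 6-joint arm with a two-finger parallel gripper is mounted at the origin on the work surface. World frame = base frame: x ahead of the robot, y to its left, z up, the work surface at z = 0. Lengths are in m, angles in rad, forces in N, time in s.
With the tool pointing down it reaches from about 0.3 to 0.875 m from the base axis. Payload 6.4 kg.
Tool frame: the origin (TCP) lies midway between the tips of the shut fingers; the grasp point (between the pads) lies 19 mm behind it; z points along the fingers, y is the direction in which the jaws open and shut (so a half turn about z gives the same grasp; the last joint's range is limited). The gripper opens to 85 mm and grips with 20 to 120 N. Pads are 22 mm wide; open, the fingers measure 114 mm over their backs; the gripper's body (76 mm by 85 mm) begins 54 mm behind the grasp point. The pads swing forward as they close: fully open they stand 13 mm farther back than shut.
Start: joints at [-1.383, 0.181, 1.607, -0, 1.354, -0.206], TCP at [0.221, -0.531, 0.231] pointing down, gripper open.
Joint ranges: [-2.99, 2.99], [-0.89, 2.07], [0.3, 2.58], [-1.14, 4.28], [0, 2.63], [-3.12, 3.12]. Speed limits (rad/s): [2.57, 2.57, 3.01, 3.14, 3.14, 3.14].

### API

Orientations are given as a unit quaternion [w, x, y, z].
In Python, from bench import ctrl gives the robot as it stands. The module is installed in compiled form; this text tells all that it offers.
- The arm moves only by the tool arm_command, never from a script. Its argument "plan" is one flat list of numbers, 4 for each row, row after row: the shift along the tool's x, y, z in mm, then the turn about the tool's z in rad. A call has 1 to 20 rows; each row shifts and turns the commanded pose from where the row before left it, along the tool's axes as they then stand; what a row does not reach is not made up. A row lasts 1/10 s, in which the tool goes at most 50 mm and 8.59 degrees, less where a joint would pass 70% of its speed; a pose out of reach is approached as far as the arm can. A call is refused whole if a number of a shift passes 50 or a number of a turn 0.15, either way. A call with a gripper value outside its range is refused whole. "grip" is the opening, from 0 (shut) to 1 (fully open), set as the call begins (left out, the last holds). The fingers move at their own pace and stop on an object; the grip force is fixed at half the most. Time passes only in rows, so rows that do not move let the fingers close. It gives the time, the measured TCP pose, the force and the opening at its end, in the units of the state.
- ctrl.get_obs(): the state, without advancing time (a new reading comes with each control period).
- ctrl.camera(name): name is "scene" or "top" or "wrist"; returns a dict with "color" (480x640x3 uint8, red, green, blue), "camera_matrix" (3x3 intrinsics, pixels), "k1" (the pictures are not rectified: a ray, as slopes to the right and down, at radius r is drawn at 1 + k1 r^2 times it, then the intrinsics apply), "eye" and "attitude" of the camera in the world; the wrist camera has in their place "T_tool_cam" (4x4, takes a point from camera to tool coordinates, whose origin is the TCP and whose axes are the flange's). Camera axes: x right, y up, looking along -z (the intrinsics and any distortion apply to the point x, -y, -z); pixel columns grow to the right and rows downward; lengths in m; the calibration is good to about 2 mm. A picture is of the moment at which its call begins: read the wrist's pose just before it. There is no depth.
- ctrl.hand_in(): hands the job in, once; it reports no verdict.
The state is a dict: "time_s": time; "q": joint angles; "dq": joint speeds; "joint_efforts": joint torques, N m; "eef_pos": TCP position; "eef_rot": TCP orientation; "wrist_force": force on the tool from outside, world axes, zero at the start; "torque": the same for the moment, N m; "opening": opening from 0.0 (shut) to 1.0 (fully open).
Only numpy, scipy, OpenCV 4.12 (cv2) and the standard library are available. Lean on these libraries where they do the work, as an engineer would, in place of code of your own. Each camera call takes 0.05 s, during which the arm holds its last target. There are 200 camera calls.

### The job

On the blue brake-setting jig, press a fingertip on the knurled adjuster wheel and roll its top away from the robot, stroke by stroke, until the brake pad has closed in on the disc so far that the red pointer stands at the yellow gauge mark, its tip within the width of the mark. Work only by touching the wheel: do not push the pad carriage itself and do not run the pad up to the disc. Leave the tools and other things about the jig where they are, not picked up or knocked away, and finish with the hand clear.

Things in the scene. Friction and masses are not known exactly. Their poses are not given: they have to be found in the camera images.
- jig: blue base plate 220 x 260 x 12 mm bolted to the bench, with the mechanism on it. Origin on the bench straight below the wheel's middle; jig x points away from the robot (within 25 degrees), jig y along the rods from wheel to disc, z up. The plate spans jig x -110 to 110, jig y -50 to 210 mm. Nothing of the jig within 60 mm of the wheel is higher than its top
- wheel: knurled dark steel wheel, 60 mm in diameter, 24 mm wide, four yellow ribs; origin at its centre 75 mm above the bench, axle along jig y (the frame turns with it). On edge between two grey cheeks (50 mm over both, tops 88 mm above the bench). Stiff to turn (about 1 N at the rim), rolls both ways and stays where left. Every 10 mm of rim travel moves the carriage 2 mm (6 mm per rad)
- wheel_top (a point): highest point of the wheel's rim, mid-width, 105 mm above the bench. The wheel does not give: touch down gently with a force stop, a push of 3 to 12 N grips well. A fingertip pressed here and moved along jig +x (away from the robot) advances the pad towards the disc, -x backs it off. Between strokes lift, go back and press again
- carriage: aluminium block 90 x 30 mm on two steel rods, carrying the copper-coloured brake pad and the red pointer; driven only by the wheel along jig y; it must not be pushed directly. Origin on the bench level below the block's middle; the pointer is at its y = 0; block top 76 mm, pad top 95 mm and pointer post 97 mm above the bench
- pointer_tip (a point): tip of the red pointer, 3 mm wide, lying over the black gauge strip 88 mm above the bench; moves with the carriage along jig y
- gauge_mark (a point): middle of the yellow gauge mark, a band 8 mm wide (along jig y) clamped across the black gauge strip on the far side of the jig, 85 mm above the bench; its axes are the jig's. At the start it is 10 to 32 mm ahead of the pointer (towards the disc) and it cannot be moved
- pad_face (a point): middle of the brake pad's face towards the disc; moves with the carriage
- disc_face (a point): point on the steel disc's face opposite the pad, 163 mm from the wheel along jig y. The disc, 140 mm in diameter, 4 mm thick, stands upright across jig y, its top 152 mm above the bench. The gap is from pad face to disc face along jig y; at the mark 11 to 24 mm are left
- spare_pad: spare brake pad lying on the jig's base plate near the robot, 30 x 62 x 13 mm; origin under its centre
- socket: small chrome wrench socket standing on the jig's base plate near the robot, 24 mm across, 34 mm tall; origin under its centre
- screwdriver: red-handled screwdriver, 200 mm long, lying on the bench about 150 mm to the jig's -y side of the wheel; origin under its middle
- wrench: steel wrench, 180 mm long, lying on the bench past the disc end of the jig; origin under its middle
- grease_tin: round silver-lidded tin with a green band, 68 mm across, 50 mm tall, on the bench beyond the jig; origin under its centre
- spray_can: red spray can, 56 mm across, 170 mm tall, on the bench beyond and to the right of the wheel, about 230 mm from it; origin under its centre
- mug: blue mug, 80 mm across, 90 mm tall, on the bench past the wrench; origin under its centre

How it is judged:
On the way, in this order (a step that is already met when the one before it is completed fails the run):
1. a fingertip presses on the wheel (contact force between the fingers and wheel above 0.5 N), for 0.1 s.
2. the pointer comes to stand at the gauge mark (y of pointer_tip in the frame of gauge_mark between -0.004 and 0.004 m), for 0.2 s.
At the end, for the whole second after the job is handed in: the red pointer's tip is within 4 mm of the middle of the yellow mark along the jig's y axis (inside its 8 mm width), and the wheel is at rest (all of step 2 and angular speed of wheel below 0.1 rad/s); the robot touches nothing.
It fails at once if the pad is run up to the disc (gap under 4 mm) (y of pad_face in the frame of disc_face above -0.004 m).
It fails at once if the carriage is pushed directly (over 2 N) (contact force between any of the fingers, the arm and carriage above 2 N).
It fails at once if a loose thing by the jig is picked up, carried or knocked away (more than 25 mm) (distance of any of spare_pad, socket, screwdriver, wrench, grease_tin, spray_can, mug from where it was at the start of the episode above 0.025 m).
It also fails if it takes over 54 s, if anything falls off the work surface, if the arm or the gripper's body presses on something with over 40 N, if the wrist force passes 120 N, or if a joint passes its speed limit or range.

## Working session

There is one attempt and no reset: what is moved stays moved. The work goes in short steps, Python scripts to look and compute and a tool call to move; the robot and the scene stay as the last step left them, time stands still between calls to the robot, and variables do not carry over. Pictures are saved under pics/ and viewed, about 8 in all and at most 12, crops included, and the job is handed in when it is done.

Besides the shell and the picture viewer there is one more tool, called after ">>>" as name(argument=value, ...), one argument or row to a line, values as JSON. arm_command: Moves the arm, as the interface text tells. Its arguments: {"type":"object","properties":{"plan":{"type":"array","items":{"type":"number"}},"grip":{"type":"number"}},"required":["plan"]}

```bash
mkdir -p pics; cat > h.py <<'E'
import numpy as np, cv2
from bench import ctrl
from scipy.spatial.transform import Rotation as R
def rot(q): return R.from_quat([q[1],q[2],q[3],q[0]]).as_matrix()
def look(name,fn=None):
    o=ctrl.get_obs(); c=ctrl.camera(name)
    if name=="wrist":
        T=np.eye(4);T[:3,:3]=rot(o["eef_rot"]);T[:3,3]=o["eef_pos"];M=T@np.array(c["T_tool_cam"])
        c["E"]=M[:3,3];c["A"]=M[:3,:3]
    else:
        a=np.array(c["attitude"],float); c["A"]=a if a.shape==(3,3) else rot(a); c["E"]=np.array(c["eye"],float)
    if fn: cv2.imwrite("pics/"+fn,c["color"][:,:,::-1])
    return c
def ray(c,u,v):
    K=np.array(c["camera_matrix"]);k=c["k1"]
    d=cv2.undistortPoints(np.array([[[u,v]]],float),K,np.array([k,0,0,0.]))[0,0]
    return c["A"]@np.array([d[0],-d[1],-1.])
def onz(c,u,v,z):
    r=ray(c,u,v);return c["E"]+r*(z-c["E"][2])/r[2]
E
python3 - <<'E'
from h import *
for n in("top","scene"):
    c=look(n,n+"0.png");print(n,c["E"],c["A"],c["camera_matrix"],c["k1"])
o=ctrl.get_obs();print(o)
E
```

```text
top [0.51248256 0.04260426 1.06505995] [[ 1.17400407e-02  9.94948877e-01 -9.96940521e-02]
 [-9.99929989e-01  1.18290416e-02  3.01651576e-04]
 [ 1.47941299e-03  9.96835310e-02  9.95018093e-01]] [[482.45463203   0.         311.74839146]
 [  0.         482.45463203 242.57043288]
 [  0.           0.           1.        ]] 0.019137778935935268
scene [1.1181413  0.25813654 0.79660683] [[-0.34466604 -0.7553254   0.55739471]
 [ 0.93863411 -0.26902182  0.21585473]
 [-0.01308922  0.59758749  0.80169687]] [[468.869989     0.         321.71312839]
 [  0.         468.869989   235.12894306]
 [  0.           0.           1.        ]] -0.12340947352700954
{'time_s': 0.1, 'q': array([-1.38330681e+00,  1.81502325e-01,  1.60788882e+00, -2.55404273e-06,
        1.35376436e+00, -2.06313753e-01]), 'dq': array([-0.00124201, -0.000591  , -0.00223633,  0.00098085, -0.00106739,
       -0.00030425]), 'joint_efforts': array([-3.49345200e-04, -4.45880949e+01, -3.52240169e+01, -2.01392959e-04,
        4.15998307e-03,  2.94326082e-05]), 'eef_pos': array([ 0.2205464 , -0.53050374,  0.23046349]), 'eef_rot': array([-7.81399689e-04,  9.80677069e-01,  1.95631988e-01,  6.10794015e-06]), 'wrist_force': array([ 0.20659674,  0.88291592, -0.72172806]), 'torque': array([ 0.00909426, -0.02750096,  0.0091167 ]), 'opening': 1.0014608737484023}
```

View pics/top0.png

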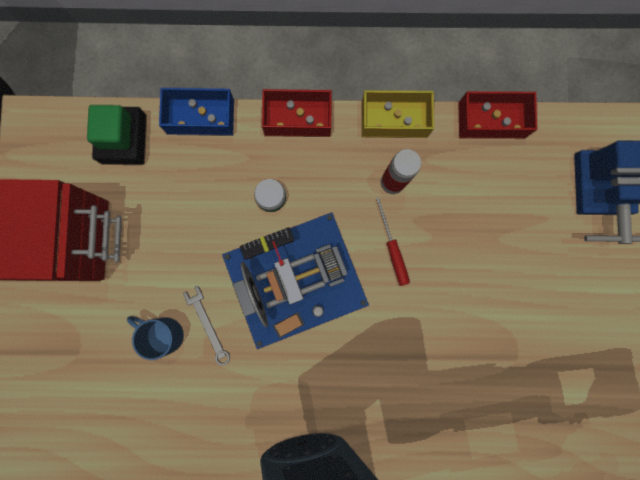

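View pics/scene0.png

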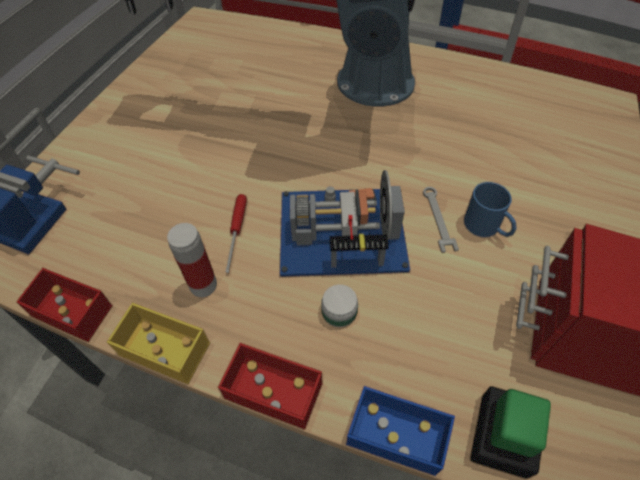

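Top view: plate corners about (333,213), (223,254), (258,348), (368,304). The wheel is at about (331,264), the pointer tip near (277,243) and the yellow mark near (264,243).

```bash
python3 - <<'E'
from h import *
c=look("top");im=c["color"]
hsv=cv2.cvtColor(im,cv2.COLOR_RGB2HSV)
m=cv2.inRange(hsv,(100,120,40),(125,255,255));m[:200]=0;m[360:]=0;m[:,:215]=0;m[:,380:]=0
p=cv2.findNonZero(m);hull=cv2.convexHull(p)
b=cv2.approxPolyDP(hull,8,True)[:,0];print(b)
P=np.array([onz(c,u,v,.012) for u,v in b]);print(P)
r=cv2.minAreaRect(P[:,:2].astype(np.float32)*1000);print(r)
w=onz(c,331,264,.1);print("wheel",w)
print("mark",onz(c,264,243,.085),"tip",onz(c,277,243,.088))
cv2.imwrite("pics/topc.png",cv2.resize(im[200:360,210:390,::-1],None,fx=4,fy=4,interpolation=cv2.INTER_CUBIC)[:600])
E
```

```text
[[367 304]
 [257 347]
 [223 255]
 [331 213]]
[[ 4.85751719e-01 -7.89055066e-02  1.20000000e-02]
 [ 3.91559026e-01  1.57033557e-01  1.20000000e-02]
 [ 5.88381023e-01  2.35951376e-01  1.20000000e-02]
 [ 6.84084199e-01  5.67813538e-04  1.20000000e-02]]
((537.6622314453125, 78.76171112060547), (213.66275024414062, 254.09226989746094), 21.83635139465332)
wheel [0.56653213 0.00327809 0.1       ]
mark [0.60863856 0.13973062 0.085     ] tip [0.60865843 0.11299619 0.088     ]
```

View pics/topc.png

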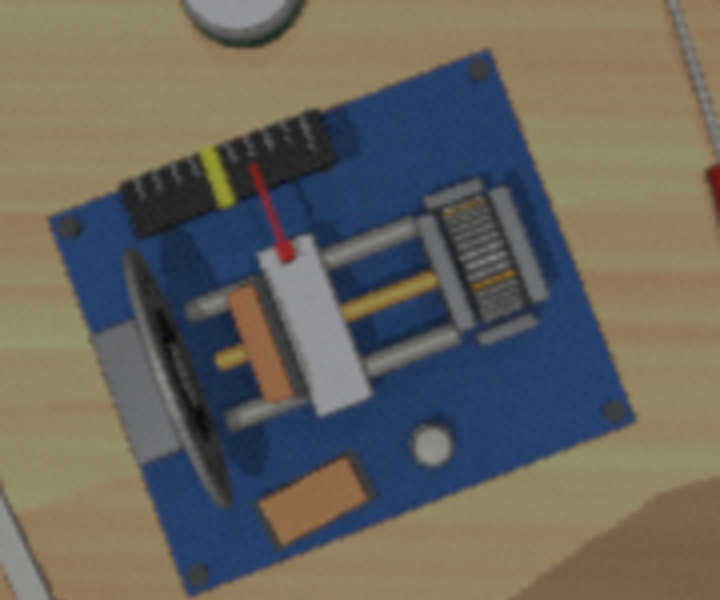

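Crop: the tip is at about (273,242) and the mark at (264.5,244.5) in full-frame pixels, so about 18 mm to go and roughly 93 mm of rim travel. The jig yaw is about 21.8° and the wheel is at about (0.567, 0.004). Tool x already lies along jig x, so I close the hand and move above the wheel.

>>> arm_command(
  plan=[25.8, -18, 0, 0, 25.8, -18, 0, 0, 25.8, -18, 0, 0, 25.8, -18, 0, 0, 25.8, -18, 0, 0, 25.8, -18, 0, 0, 25.8, -18, 0, 0, 25.8, -18, 0, 0, 25.8, -18, 0, 0, 25.8, -18, 0, 0, 25.8, -18, 0, 0, 25.8, -18, 0, 0, 25.8, -18, 0, 0, 25.8, -18, 0, 0, 25.8, -18, 0, 0, 25.8, -18, 0, 0, 25.8, -18, 0, 0, 25.8, -18, 0, 0, 25.8, -18, 0, -0.006, 25.8, -18, 0, -0.006],
  grip=0,
)

```text
time_s: 2.15
eef_pos: [0.5592, 0.0008, 0.231]
eef_rot: [-0.0, 0.979, 0.202, -0.0]
wrist_force: [0.6, -0.4, 0.2]
opening: 0.002
```

>>> arm_command(
  plan=[0, 0, 15, 0, 0, 0, 15, 0, 0, 0, 10, 0, 0, 0, 0, 0, 0, 0, 0, 0],
)

```text
time_s: 2.65
eef_pos: [0.5584, -0.0013, 0.1909]
eef_rot: [-0.0, 0.98, 0.201, -0.0]
wrist_force: [0.3, 0.1, 1.0]
opening: 0.003
```

```bash
python3 - <<'E'
from h import *
o=ctrl.get_obs();print(o["eef_pos"],rot(o["eef_rot"]),o["wrist_force"],o["opening"],o["time_s"])
look("wrist","w1.png")
E
```

```text
[ 0.55837436 -0.00129832  0.19090326] [[ 9.19348208e-01  3.93443667e-01 -9.76023931e-04]
 [ 3.93443976e-01 -9.19348584e-01  1.39441850e-04]
 [-8.42443706e-04 -5.12206351e-04 -9.99999514e-01]] [0.3103642  0.1444965  1.04664119] 0.0027839465399938246 2.65
```

View pics/w1.png

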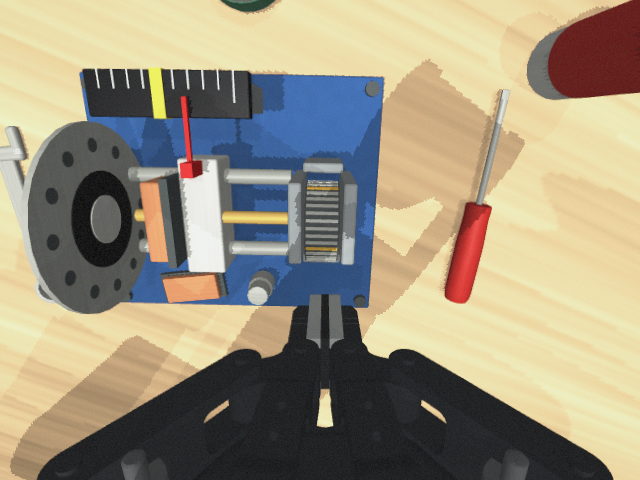

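Wrist view: wheel top at about (322,222), pointer tip (184,98), yellow mark (158,93). The hand is well placed.

```bash
cat >> h.py <<'E'
def gap(fn=None):
    "tip->mark along jig y (mm), wrist picture; jig yaw 21.8 deg"
    c=look("wrist",fn);h=cv2.cvtColor(c["color"],cv2.COLOR_RGB2HSV)
    h[130:]=0; h[:,300:]=0
    y=cv2.inRange(h,(25,150,120),(35,255,255)); r=cv2.inRange(h,(0,180,100),(4,255,255))|cv2.inRange(h,(176,180,100),(180,255,255))
    Y=np.argwhere(y);Rr=np.argwhere(r)
    a=np.deg2rad(21.8);jy=np.array([-np.sin(a),np.cos(a)])
    t=Rr[:,0].min();tp=Rr[Rr[:,0]<=t+6].mean(0)+.5;mk=Y.mean(0)+.5
    T=onz(c,tp[1],tp[0],.088);M=onz(c,mk[1],mk[0],.085)
    print("tip",tp[::-1],T,"mark",mk[::-1],M,"n",len(Y),"gap mm",(M-T)[:2]@jy*1000)
    return c
E
python3 - <<'E'
from h import *
c=gap();o=ctrl.get_obs()
for p in((322,222),(306,222),(340,222)):
    W=onz(c,*p,.105);d=rot(o["eef_rot"]).T@(W-o["eef_pos"]);print(W,d*1000)
E
```

```text
tip [184.13157895 101.42105263] [0.61118342 0.12002806 0.088     ] mark [157.81702128  93.60212766] [0.60880027 0.13880086 0.085     ] n 470 gap mm 18.315298983603295
[0.57541906 0.00572365 0.105     ] [1.76427141e+01 2.80888847e-02 8.69359478e+01]
[0.57113465 0.01572657 0.105     ] [ 17.64344237 -10.85375782  86.92951462]
[ 0.58024035 -0.00552825  0.105     ] [17.64365306 12.26941685 86.9431861 ]
```

Gap is 18.3 mm. Descend to 10 mm above the wheel, then feel for contact.

>>> arm_command(
  plan=[1, -1, 15, 0.02, 1, 0, 15, 0, 0, 0, 15, 0, 0, 0, 15, 0, 0, 0, 12, 0, 0, 0, 4, 0, 0, 0, 4, 0, 0, 0, 2, 0, 0, 0, 0, 0, 0, 0, 0, 0],
)

```text
time_s: 3.75
eef_pos: [0.5607, 0.0012, 0.1099]
eef_rot: [0.0, 0.981, 0.192, 0.001]
wrist_force: [0.4, -0.2, -0.2]
opening: -0.001
```

>>> arm_command(
  plan=[0, 0, 1, 0, 0, 0, 1, 0, 0, 0, 1, 0, 0, 0, 0, 0],
)

```text
time_s: 4.15
eef_pos: [0.5602, 0.0012, 0.1061]
eef_rot: [-0.0, 0.981, 0.192, -0.0]
wrist_force: [0.6, -0.3, 0.0]
opening: -0.001
```

>>> arm_command(
  plan=[0, 0, 1, 0, 0, 0, 0.5, 0, 0, 0, 0, 0],
)

```text
time_s: 4.45
eef_pos: [0.5604, 0.0012, 0.105]
eef_rot: [0.0, 0.981, 0.192, 0.0]
wrist_force: [-0.7, -0.2, 1.6]
opening: -0.005
```

>>> arm_command(
  plan=[0, 0, 0.5, 0, 0, 0, 0, 0],
)

```text
time_s: 4.65
eef_pos: [0.5606, 0.0013, 0.1049]
eef_rot: [0.0, 0.981, 0.192, 0.0]
wrist_force: [-1.6, 1.2, 3.8]
opening: 0.003
```

Stiffness is about 4–5 N/mm. First stroke: 16 mm.

>>> arm_command(
  plan=[0, 0, 0.4, 0, 2, 0, 0, 0, 2, 0, 0, 0, 2, 0, 0, 0, 2, 0, 0, 0, 2, 0, 0, 0, 2, 0, 0, 0, 2, 0, 0, 0, 2, 0, 0, 0, 0, 0, 0, 0],
)

```text
time_s: 5.65
eef_pos: [0.576, 0.0075, 0.1049]
eef_rot: [0.0, 0.981, 0.192, 0.001]
wrist_force: [0.3, 0.9, 6.3]
opening: -0.003
```

```bash
python3 - <<'E'
from h import *
gap("w2.png")
E
```

```text
Traceback (most recent call last):
  File "h.py", line 27, in gap
    t=Rr[:,0].min();tp=Rr[Rr[:,0]<=t+6].mean(0)+.5;mk=Y.mean(0)+.5
ValueError: zero-size array to reduction operation minimum which has no identity
```

View pics/w2.png

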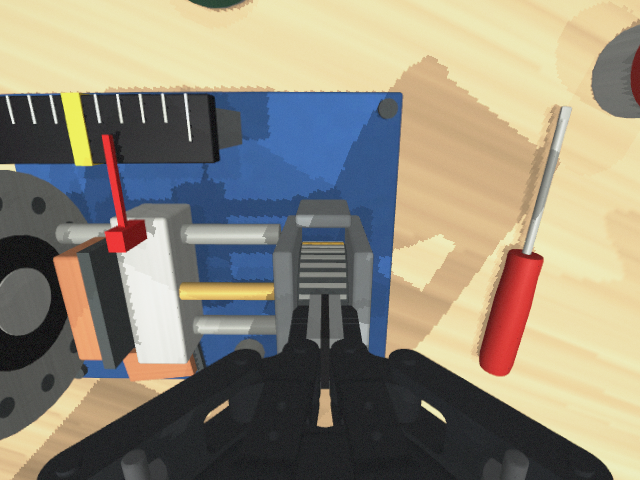

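From contact pose: tip (107,135), mark (77,128), both visible during pressing. The colour window needs widening.

```bash
sed -i 's/h\[130:\]=0/h[200:]=0/' h.py; python3 - <<'E'
from h import *
gap()
E
```

```text
tip [107.21212121 138.62121212] [0.61053215 0.12366202 0.088     ] mark [ 76.96059679 128.80298393] [0.60890233 0.1390775  0.085     ] n 1307 gap mm 14.918321023943625
```

>>> arm_command(
  plan=[2, 0, 0, 0, 2, 0, 0, 0, 0, 0, -5, 0, -10, 0, 0, 0, -10, 0, 0, 0, 0, 0, 0, 0, 0, 0, 3.5, 0, 0, 0, 1.5, 0, 0, 0, 0, 0],
)

```text
time_s: 6.65
eef_pos: [0.5611, 0.0012, 0.1049]
eef_rot: [0.0, 0.981, 0.192, 0.001]
wrist_force: [-1.7, 0.5, 7.5]
opening: 0.004
```

```bash
python3 - <<'E'
from h import *
gap()
E
```

```text
tip [97.44202899 98.61594203] [0.6106093  0.12471485 0.088     ] mark [68.82792666 90.53526093] [0.60877227 0.1390248  0.085     ] n 1418 gap mm 13.968798863534209
```

The ratio is as expected (20 mm gives 4 mm). Two more 20 mm strokes with re-press.

>>> arm_command(
  plan=[2.5, 0, 0, 0, 2.5, 0, 0, 0, 2.5, 0, 0, 0, 2.5, 0, 0, 0, 2.5, 0, 0, 0, 2.5, 0, 0, 0, 2.5, 0, 0, 0, 2.5, 0, 0, 0, 0, 0, 0, 0, 0, 0, -5, 0, -10, 0, 0, 0, -10, 0, 0, 0, 0, 0, 0, 0, 0, 0, 3.5, 0, 0, 0, 1.5, 0, 0, 0, 0, 0],
)

```text
time_s: 8.3
eef_pos: [0.5611, 0.0012, 0.1048]
eef_rot: [0.0, 0.981, 0.192, 0.001]
wrist_force: [-1.5, 0.4, 7.9]
opening: -0.003
```

>>> arm_command(
  plan=[2.5, 0, 0, 0, 2.5, 0, 0, 0, 2.5, 0, 0, 0, 2.5, 0, 0, 0, 2.5, 0, 0, 0, 2.5, 0, 0, 0, 2.5, 0, 0, 0, 2.5, 0, 0, 0, 0, 0, 0, 0, 0, 0, -5, 0, -10, 0, 0, 0, -10, 0, 0, 0, 0, 0, 0, 0, 0, 0, 3.5, 0, 0, 0, 1.5, 0, 0, 0, 0, 0],
)

```text
time_s: 9.9
eef_pos: [0.5611, 0.0013, 0.1049]
eef_rot: [0.0, 0.981, 0.192, 0.001]
wrist_force: [-1.9, -0.4, 7.1]
opening: -0.0
```

```bash
python3 - <<'E'
from h import *
gap()
E
```

```text
tip [78.78767123 99.5       ] [0.60726064 0.13233727 0.088     ] mark [66.82632464 86.1333053 ] [0.61023451 0.14021125 0.085     ] n 1189 gap mm 6.206474393355927
```

6.2 mm left. Another 20 mm stroke, then lift and look from above.

>>> arm_command(
  plan=[2.5, 0, 0, 0, 2.5, 0, 0, 0, 2.5, 0, 0, 0, 2.5, 0, 0, 0, 2.5, 0, 0, 0, 2.5, 0, 0, 0, 2.5, 0, 0, 0, 2.5, 0, 0, 0, 0, 0, 0, 0, 0, 0, -5, 0, -10, 0, -15, 0, -10, 0, -20, 0, 0, 0, -30, 0, 0, 0, 0, 0, 0, 0, 0, 0],
)

```text
time_s: 11.45
eef_pos: [0.5605, 0.0011, 0.1743]
eef_rot: [0.0, 0.981, 0.192, 0.0]
wrist_force: [-0.4, 1.4, -0.2]
opening: 0.001
```

```bash
python3 - <<'E'
from h import *
c=gap();cv2.imwrite("pics/w3.png",cv2.resize(c["color"][50:170,50:210,::-1],None,fx=4,fy=4,interpolation=cv2.INTER_CUBIC))
E
```

```text
tip [147.  107.5] [0.60472372 0.1356277  0.088     ] mark [143.71077283  92.45784543] [0.61217489 0.14099024 0.085     ] n 427 gap mm 2.2119182560258808
```

View pics/w3.png

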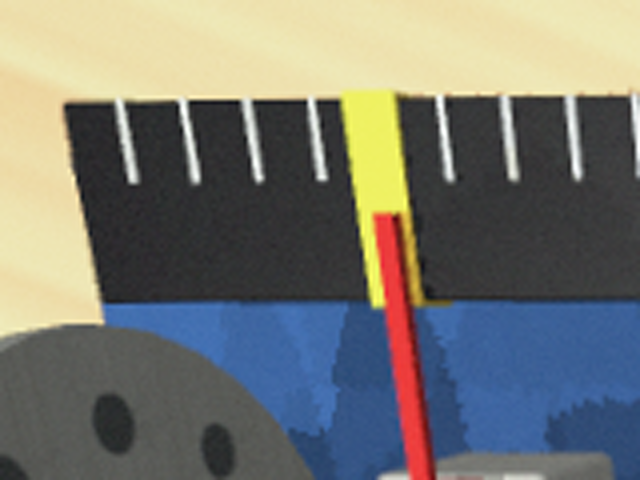

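The tip lies over the mark at crop (387,215), with the mark middle at about 384. Correcting for the 3 mm height parallax, it is about 1.9 mm short. That is inside the band; one 9 mm stroke will centre it.

>>> arm_command(
  plan=[0, 0, 30, 0, 0, 0, 20, 0, 0, 0, 13, 0, 0, 0, 3, 0, 0, 0, 2.5, 0, 0, 0, 1.5, 0, 2, 0, 0, 0, 2, 0, 0, 0, 2, 0, 0, 0, 2, 0, 0, 0, 1, 0, 0, 0, 0, 0, 0, 0, 0, 0, 0, 0],
)

```text
time_s: 12.8
eef_pos: [0.5697, 0.0045, 0.105]
eef_rot: [0.0, 0.981, 0.192, 0.001]
wrist_force: [-0.5, 1.3, 5.2]
opening: -0.004
```

>>> arm_command(
  plan=[0, 0, -5, 0, 0, 0, -15, 0, 0, 0, -20, 0, 0, 0, -30, 0, 0, 0, 0, 0, 0, 0, 0, 0, 0, 0, 0, 0],
)

```text
time_s: 13.5
eef_pos: [0.5681, 0.0047, 0.1734]
eef_rot: [-0.0, 0.981, 0.192, -0.0]
wrist_force: [-0.6, 1.2, 0.7]
opening: -0.0
```

```bash
python3 - <<'E'
from h import *
c=gap();cv2.imwrite("pics/w4.png",cv2.resize(c["color"][50:170,50:210,::-1],None,fx=4,fy=4,interpolation=cv2.INTER_CUBIC))
E
```

```text
tip [146.575 121.525] [0.60411645 0.13714146 0.088     ] mark [147.07251908 105.69338422] [0.61294216 0.14039815 0.085     ] n 393 gap mm -0.25378691153453087
```

View pics/w4.png

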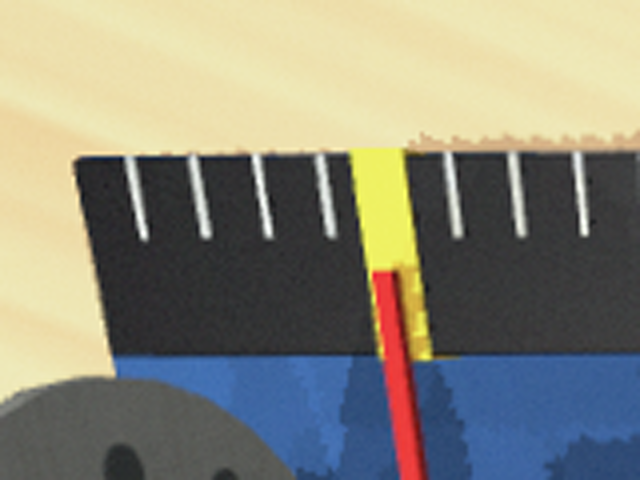

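The tip at (385,270) reads about 1 mm left of the mark's middle. That matches the parallax, so the true offset is about 0 (computed -0.25 mm). The hand is clear, so I hand in.

```bash
python3 - <<'E'
from h import *
o=ctrl.get_obs();print(o["time_s"],o["wrist_force"],abs(o["dq"]).max());print(ctrl.hand_in())
E
```

```text
13.55 [-0.34200599  0.28326325 -0.24741273] 0.007079741947529697
the job is handed in; nothing more can be done
None
```

I set the jig and handed the job in at 13.6 s. I rolled the wheel away from the robot with the shut fingertips in five strokes: four of 20 mm and one of 9 mm, with 4–8 N measured at the wheel. The fingertips touched only the wheel, and I neither picked up nor touched anything around the jig.

**Pointer:** the last wrist picture put the tip about 0.25 mm past the middle of the mark, against the allowed 4 mm. The raw picture showed it about 1 mm past, which fits the parallax expected from the pointer lying 3 mm above the mark.

**Hand:** it was at rest about 68 mm above the wheel, with no contact force.

**Not checked:** I took no final picture from the scene or top camera to confirm that the loose things had stayed put. I also did not measure the pad-to-disc gap, which the task gives as 11 to 24 mm at the mark. No check failed or disagreed, apart from one colour window that I had to widen partway through.

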